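# Put the ring clamp away and shut the sliding door of the lit case

## Robot

A 6-joint arm with a two-finger parallel gripper is mounted at the origin on a cart in front of the work surface, level with it; the furniture and walls round the work are solid. World frame = base frame: x ahead of the robot, y to its left, z up, the work surface at z = 0. Lengths are in mm, angles in rad, forces in N, time in s.
With the tool pointing down it reaches from about 350 to 800 mm from the base axis. Payload 7.3 kg.
Tool frame: the origin (TCP) lies at the very end of the fingers, on their centre line; the grasp point (between the pads) lies 19 mm behind it; z points along the fingers, y is the line along which they close (so a half turn about z gives the same grasp; the last joint's range is limited). The gripper opens to 85 mm and grips with 20 to 120 N. Pads are 22 mm wide; open, the fingers measure 114 mm over their backs; the gripper's body (76 mm by 85 mm) begins 54 mm behind the grasp point. The pads swing forward as they close: fully open they stand 13 mm farther back than shut.
Start: joints at [0.994, 0.342, 1.524, -0, 1.275, -0.146], TCP at [219.229, 477.06, 202.422] pointing down, gripper open.
Joint ranges: [-2.53, 2.53], [-0.77, 2.02], [0.04, 2.7], [-1, 4.14], [0.28, 2.66], [-3.11, 3.11]. Speed limits (rad/s): [2.57, 2.57, 3.14, 3.14, 3.14, 3.14].

## Interface

Orientations are given as a rotation vector (axis times angle).
In Python, from plant import get_state, read_camera, job_done gives the robot as it stands.
- The arm moves only by the tool apply_moves, never from a script. Its argument "targets" is a list of rows, each a list of 5 numbers: the finger opening in cm, from 0 to 8.54, then the shift along the tool's x, y, z in cm, then the turn about the tool's z in rad. In form: [[gripper, x, y, z, yaw], ...]. A call has 1 to 8 rows; each row is the pose to reach, as a shift and turn from the pose commanded when the call began, along the tool's axes at that moment; what a row does not reach only later rows make up. A row lasts 1/12 s, in which the tool goes at most 41.7 mm and 7.16 degrees, less where a joint would pass 70% of its speed; a pose out of reach is approached as far as the arm can. A call with a gripper value outside its range is refused whole. The fingers move at their own pace and stop on an object; "force" is the grip in N (left out, the last holds). Time passes only in rows, so rows that repeat a pose let the fingers close. It gives the time, the measured TCP pose, the force, the opening and the grip force at its end, in the units of the state.
- get_state(): the state, without advancing time (a new reading comes with each control period).
- read_camera(name): name is "side" or "top" or "wrist"; returns a dict with "color" (480x640x3 uint8, red, green, blue), "intrinsics" (3x3 intrinsics, pixels), "k1" (the pictures are not rectified: a ray, as slopes to the right and down, at radius r is drawn at 1 + k1 r^2 times it, then the intrinsics apply), "extrinsics" (4x4, takes a point from world to camera coordinates); the wrist camera has in their place "tool_from_camera" (4x4, takes a point from camera to tool coordinates, whose origin is the TCP and whose axes are the flange's). Camera axes: x right, y down, z forward; pixel columns grow to the right and rows downward; lengths in mm; the calibration is good to about 2 mm. A picture is of the moment at which its call begins: read the wrist's pose just before it. There is no depth.
- job_done(): hands the job in; it is judged then, once.
The state is a dict: "time": time; "joint_positions": joint angles; "qvel": joint speeds; "effort": joint torques, N m; "position": TCP position; "eef_rot": TCP orientation; "wrist_force": force on the tool from outside, world axes, zero at the start; "wrist_torque": the same for the moment, N m; "opening": finger opening in mm; "grasp_force": force on a finger pad.
Only numpy, scipy, OpenCV 4.12 (cv2) and the standard library are available. Lean on these libraries where they do the work, as an engineer would, in place of code of your own. Each camera call takes 0.05 s, during which the arm holds its last target. There are 200 camera calls.

## Task

Put the wooden ring clamp away in the sloping case under the lamp bar: slide the case's door open, lay the clamp flat on the floor of the open compartment and let go, then slide the door fully shut against the right-hand frame without slamming it. Leave the other tools where they lie.

Things in the scene. Friction and masses are not known exactly. Their poses are not given: they have to be found in the camera images.
- case: Fixed wooden case, 190 x 292 mm, its floor and top sloping at 35 degrees, on a stand with its low edge 160 mm above the bench; turned -9 to 17 degrees about the vertical. Origin: middle of the inner floor's surface. x up the slope, away from the robot; y to the left, along the door's slide; z square out of the top, leaning 35 degrees to the robot: a tilted gripper comes in along -z.
- compartment (a point): Middle of the floor of the open compartment, the right half of the case (case axes), at x = 0, y = -68, z = 0 mm of the case. From here: walls at x = -81 and +81, y = -68 and +64 mm; walls 48 mm high in z, with lips over the low and high rims up to 53 mm, inward to x = -73 and +73. Left of it a fixed cover, top at z = 39 mm, over which the door slides.
- lamp_bar (a point): Middle of the front (robot-side) lower edge of a fixed aluminium lamp bar above the case, 330 mm wide along case y, 66 mm deep, 18 mm high; rods carry it from the case's upper corners. Its edge is 250 mm above the case origin and 66 mm nearer the robot. No room under it for a gripper pointing straight down; one tilted 30 to 45 degrees, fingers pointing away from the robot, passes in front.
- case_door (a joint): How far the sliding door is open, m: 0 shut against the right-hand frame, 0.125 fully open, a stop at each. Grows as the door moves to the case's +y. Starts 0.01 to 0.075 open, too little for clamp and gripper. Sliding takes about 2 N plus 6 N per m/s; it stays where left. Door: wooden panel 168 x 148 x 6 mm, top at z = 46 mm over the case floor.
- door_handle (a point): Middle of the door's handle, a wooden bar fixed on the door: 70 mm long up the slope (case x), 14 mm wide along the slide (case y), 26 mm high out of the door (case z; this point is 13 mm above the door's top). Same axes as the case. In the case's frame it lies at x = 0, y = -50 mm + door opening, z = 59 mm.
- clamp_centre (a point): Centre of the ring clamp, a loose beech tool with a metal wedge band round its waist, lying on the bench: 124 mm long (its y axis), 28 mm wide at the waist and 28 mm high; this point is at its middle, 12.5 mm above its underside. z is up. Grasp it across the waist (the pads close to about 22 to 28 mm). 75 g or so.
- ring_clamp: The same ring clamp as a whole; origin under its middle.
- hammer: Bystander: chasing hammer, 203 mm long, lying on the left of the bench. Origin at the middle of its underside. Leave it alone.
- pliers: Bystander: black-handled pliers, 135 mm long, near the front edge. Origin at the middle of the underside. Leave them alone.
- file: Bystander: needle file, 156 mm long, near the front edge. Origin at the middle of the underside. Leave it alone.
- tin: Bystander: round green lidded tin, 70 mm across and 28 mm high, on the left. Origin at the middle of the underside. Leave it alone.

How it is judged (in metres and radians):
On the way:
1. the ring clamp lies on the floor of the case's open compartment, released (x of clamp_centre in the frame of case between -0.075 and 0.075 m and y of clamp_centre in the frame of case between -0.136 and 0 m and z of clamp_centre in the frame of case between 0.004 and 0.026 m and contact force between the fingers and ring_clamp below 0.1 N and linear speed of ring_clamp below 0.02 m/s and value of joint case_door above 0.08 m), for 0.2 s.
At the end, for the whole second after the job is handed in: The ring clamp lies at rest and released on the floor of the case's compartment (its centre between the walls and 4 to 26 mm above the floor), and the door is shut to within 3 mm of the right-hand frame and still (x of clamp_centre in the frame of case between -0.075 and 0.075 m and y of clamp_centre in the frame of case between -0.136 and 0 m and z of clamp_centre in the frame of case between 0.004 and 0.026 m and contact force between the fingers and ring_clamp below 0.1 N and linear speed of ring_clamp below 0.02 m/s and value of joint case_door below 0.003 m and velocity of joint case_door between -0.01 and 0.01 m/s); the robot touches nothing.
It fails at once if the door was slammed (moved towards shut faster than 0.35 m/s) (velocity of joint case_door below -0.35 m/s).
It fails at once if the hammer was pushed more than 30 mm (distance of hammer from where it was at the start of the episode above 0.03 m).
It fails at once if the pliers was pushed more than 30 mm (distance of pliers from where it was at the start of the episode above 0.03 m).
It fails at once if the file was pushed more than 30 mm (distance of file from where it was at the start of the episode above 0.03 m).
It fails at once if the tin was pushed more than 30 mm (distance of tin from where it was at the start of the episode above 0.03 m).
It also fails if it takes over 64 s, if anything falls off the work surface, if the arm or the gripper's body presses on something with over 40 N, if the wrist force passes 120 N, or if a joint passes its speed limit or range.

## Working session

There is one attempt and no reset: what is moved stays moved. The work goes in short steps, Python scripts to look and compute and a tool call to move; the robot and the scene stay as the last step left them, time stands still between calls to the robot, and variables do not carry over. Pictures are saved under pics/ and viewed, at most 10 in all, crops included, and the job is handed in when it is done.

Besides the shell and the picture viewer there is one more tool, called after "Request:" as name(argument=value, ...) on one line, values as JSON. apply_moves: Moves the arm, as the interface text tells. Its arguments: {"type":"object","properties":{"targets":{"type":"array","items":{"type":"array","items":{"type":"number"}}},"force":{"type":"number"}},"required":["targets"]}

```bash
ls -a; mkdir -p pics
python3 - <<'E'
from plant import get_state, read_camera
import cv2,numpy as np,pickle
s=get_state(); print(s)
d={}
for n in("side","top","wrist"):
    c=read_camera(n); d[n]=c; cv2.imwrite(f"pics/{n}0.png",c["color"][:,:,::-1])
    print(n,{k:np.round(v,4).tolist() for k,v in c.items() if k!="color"})
d["s"]=s
pickle.dump(d,open("v0.pkl","wb"))
E
```

```text
.
..
pics
{'time': 0.0, 'joint_positions': array([ 9.94035990e-01,  3.42760207e-01,  1.52502398e+00, -1.86818943e-05,
        1.27538317e+00, -1.45971292e-01]), 'qvel': array([-1.86526738e-05,  1.49092738e-03, -1.23071313e-04,  8.73616658e-04,
       -6.01321036e-04, -5.30113370e-04]), 'effort': array([-9.52483024e-04, -4.33666527e+01, -2.46016681e+01, -8.90153683e-05,
        7.63404270e-03,  1.88369052e-05]), 'position': array([218.96027731, 476.6704836 , 201.70410427]), 'eef_rot': array([-6.71337583e-01, -3.06847064e+00,  2.32331021e-03]), 'wrist_force': array([0.85189986, 0.06458061, 0.31508741]), 'wrist_torque': array([ 0.05352771,  0.02644316, -0.00898314]), 'grasp_force': 0.0, 'opening': 85.72774198790026}
side {'intrinsics': [[522.0234, 0.0, 317.4725], [0.0, 522.0234, 239.7381], [0.0, 0.0, 1.0]], 'k1': -0.1152, 'extrinsics': [[-0.5053, -0.8628, 0.0167, 486.2123], [-0.6994, 0.3982, -0.5935, 336.8964], [0.5054, -0.3116, -0.8047, 1319.895], [0.0, 0.0, 0.0, 1.0]]}
top {'intrinsics': [[535.9533, 0.0, 330.1036], [0.0, 535.9533, 244.5193], [0.0, 0.0, 1.0]], 'k1': -0.0356, 'extrinsics': [[0.0841, -0.9965, -0.0028, 261.8484], [-0.9663, -0.0809, -0.2442, 530.4206], [0.2431, 0.0233, -0.9697, 1260.8036], [0.0, 0.0, 0.0, 1.0]]}
wrist {'intrinsics': [[380.5892, 0.0, 323.2654], [0.0, 380.5892, 238.3798], [0.0, 0.0, 1.0]], 'k1': -0.0652, 'tool_from_camera': [[0.0005, -0.9538, -0.3003, 77.614], [1.0, 0.0007, -0.0007, 0.2899], [0.0009, -0.3003, 0.9538, -171.1549], [0.0, 0.0, 0.0, 1.0]]}
```

View pics/top0.png

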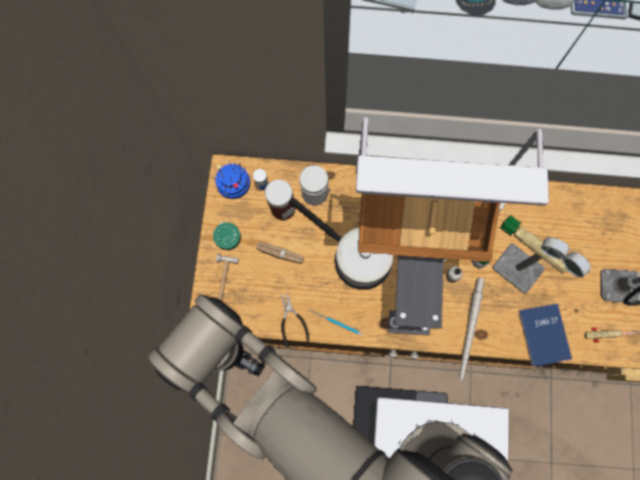

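View pics/side0.png

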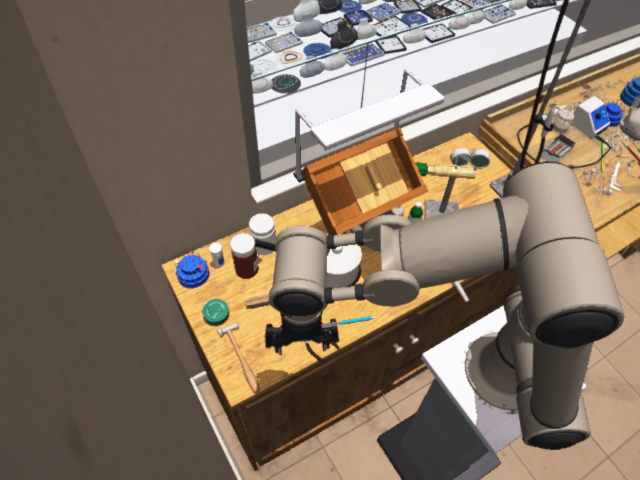

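```bash
cat > h.py <<'E'
import numpy as np,cv2,pickle
from scipy.spatial.transform import Rotation as R
def ray(c,uv,T=None):
    K=c["intrinsics"];d=(np.array(uv,float)-K[:2,2])/[K[0,0],K[1,1]]
    u=d.copy()
    for _ in range(20): u=d/(1+c["k1"]*(u@u))
    v=np.append(u,1)
    if "extrinsics" in c:
        E=c["extrinsics"];return -E[:3,:3].T@E[:3,3],E[:3,:3].T@v
    M=T@c["tool_from_camera"];return M[:3,3],M[:3,:3]@v
def plane(c,uv,z,T=None):
    o,d=ray(c,uv,T);return o+d*(z-o[2])/d[2]
def tri(*rs):
    A=0;b=0
    for o,d in rs:
        d=d/np.linalg.norm(d);P=np.eye(3)-np.outer(d,d);A=A+P;b=b+P@o
    p=np.linalg.solve(A,b);return p,[np.linalg.norm(np.cross(p-o,d/np.linalg.norm(d))) for o,d in rs]
def proj(c,p,T=None):
    E=c["extrinsics"] if "extrinsics" in c else np.linalg.inv(T@c["tool_from_camera"])
    q=E[:3,:3]@np.asarray(p)+E[:3,3];s=q[:2]/q[2];s=s*(1+c["k1"]*(s@s));K=c["intrinsics"]
    return s*[K[0,0],K[1,1]]+K[:2,2]
def pose(s):
    T=np.eye(4);T[:3,:3]=R.from_rotvec(s["eef_rot"]).as_matrix();T[:3,3]=s["position"];return T
E
python3 - <<'E'
from h import *
d=pickle.load(open("v0.pkl","rb"))
a=d["top"]["color"][150:280,345:505];b=d["side"]["color"][120:240,290:440]
A=cv2.resize(a,(640,520),interpolation=3);A=cv2.resize(a,None,fx=4,fy=4,interpolation=3)[:,:400*2]
cv2.imwrite("pics/c_top.png",A[:,:,::-1]);
B=cv2.resize(b,None,fx=5,fy=5,interpolation=3);cv2.imwrite("pics/c_side.png",B[:,:,::-1])
for u in [(258,243),(302,260),(280,252)]: print("clamp",plane(d["top"],u,14))
h=d["top"]["color"][235:270,250:310]; hs=cv2.cvtColor(h,cv2.COLOR_RGB2HSV); print(h[17,30],h[9,9],h[2,2],h[30,5])
E
```

```text
clamp [508.1885889  492.39143117  14.        ]
clamp [472.9906531  374.83313457  14.        ]
clamp [489.20197514 433.20621567  14.        ]
[176 156 137] [157 130 101] [206 159 101] [222 170 106]
```

View pics/c_top.png

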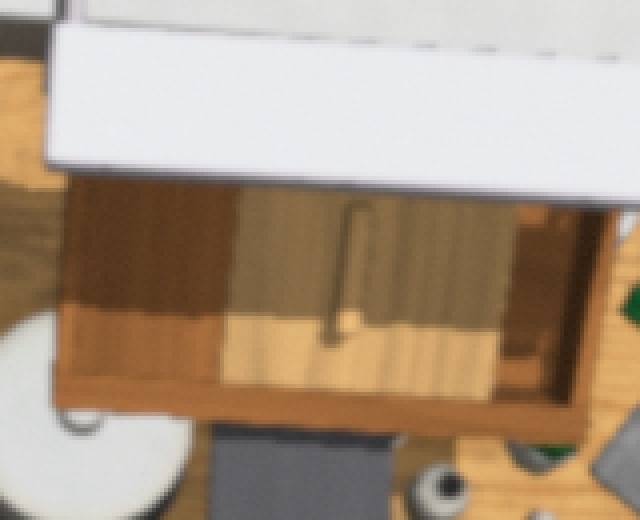

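View pics/c_side.png

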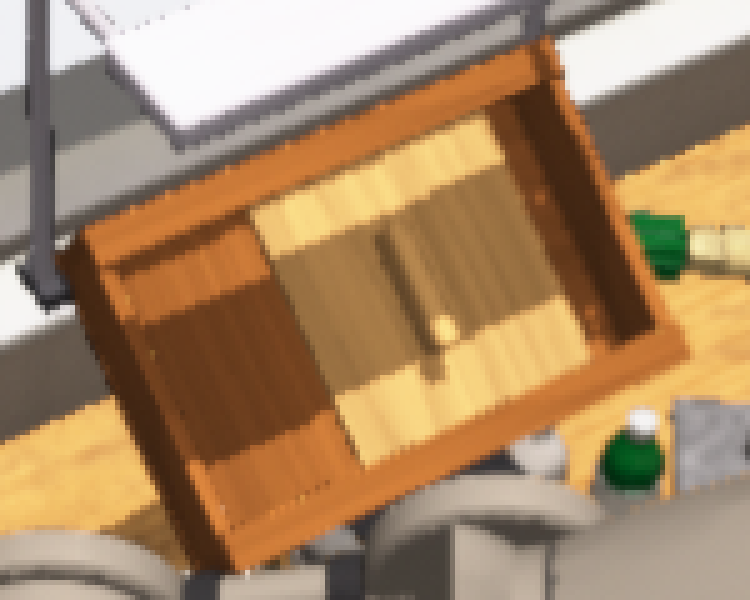

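```bash
cat > fit.py <<'E'
from h import *
from scipy.optimize import least_squares
d=pickle.load(open("v0.pkl","rb"));t,s=d["top"],d["side"]
T=lambda x,y:(x/4+345-.4,y/4+150-.4)
S=lambda x,y:(x/5+290-.4,y/5+120-.4)
obs=[(t,T(57,408),(-95,146,53)),(t,T(583,440),(-95,-146,53)),(s,S(690,355),(-95,-146,53)),(s,S(235,572),(-95,146,53)),(s,S(80,240),(95,146,53)),(s,S(550,40),(95,-146,53))]
FL,e1=tri(ray(*obs[0][:2]),ray(*obs[3][:2]));FR,e2=tri(ray(*obs[1][:2]),ray(*obs[2][:2]))
print("FL",FL,e1,"FR",FR,e2,np.linalg.norm(FL-FR))
def C(p):
    M=np.eye(4);M[:3,:3]=(R.from_euler('z',p[3])*R.from_euler('y',-np.deg2rad(35))).as_matrix();M[:3,3]=p[:3];return M
def f(p):
    M=C(p);return np.concatenate([proj(c,M[:3,:3]@np.array(q)+M[:3,3])-u for c,u,q in obs])
r=least_squares(f,[650,50,240,0]);p=r.x;M=C(p)
print("case",p[:3],np.degrees(p[3]),np.round(r.fun,1))
print("low edge",(M@[-95,0,0,1])[:3])
def onz(c,u,z):
    o,dd=ray(c,u);i=np.linalg.inv(M);o=i[:3,:3]@o+i[:3,3];dd=i[:3,:3]@dd;return o+dd*(z-o[2])/dd[2]
for n,c,u,z in [("doorL",t,T(222,384),46),("doorR",t,T(495,402),46),("doorL s",s,S(365,468),46),("doorLup s",s,S(250,210),46),("doorR s",s,S(590,355),46),("doorRup",s,S(487,115),46),("handle lowend t",t,T(350,320),72),("hs",s,S(445,322),72),("h up t",t,T(362,208),72)]:
    print(n,np.round(onz(c,u,z),1))
print("lamp edge",M[:3,3]+R.from_euler('z',p[3]).apply([-66,0,250]))
for y in(165,-165): print(proj(t,M[:3,3]+R.from_euler('z',p[3]).apply([-66,y,250])))
np.save("M.npy",M)
E
python3 fit.py
```

```text
FL [462.14072225 238.98177774 206.61553989] [np.float64(1.9347626829472815), np.float64(1.9347626829472875)] FR [466.39757004 -51.08789665 207.85029211] [np.float64(0.034841794109203794), np.float64(0.034841794109084355)] 290.10353559461544
case [573.52068959  94.34221653 212.98827308] 1.0202366028964482 [-0.4 -0.4  0.4  0.  -0.   0.8  0.7  1.1  0.3 -1.2 -0.8 -0.2]
low edge [495.7135822   92.95659877 158.49851163]
doorL [-78.3  55.2  46. ]
doorR [-78.6 -95.6  46. ]
doorL s [-72.9  54.2  46. ]
doorLup s [73.2 53.  46. ]
doorR s [-70.1 -94.4  46. ]
doorRup [ 70.2 -97.2  46. ]
handle lowend t [-27.6  -5.8  72. ]
hs [-21.3  -9.4  72. ]
h up t [34.3 -4.7 72. ]
lamp edge [507.53115266  93.16705044 462.98827308]
[356.17844312 192.6061207 ]
[543.97704851 204.5326168 ]
```

Request:
apply_moves(targets=[[8.5,-26.4,7.3,0,-1.71],[8.5,-26.4,7.3,0,-1.71],[8.5,-26.4,7.3,0,-1.71],[8.5,-26.4,7.3,0,-1.71],[8.5,-26.4,7.3,0,-1.71],[8.5,-26.4,7.3,0,-1.71],[8.5,-26.4,7.3,0,-1.71],[8.5,-26.4,7.3,0,-1.71]])

```text
time: 0.82
position: [495.2, 430.5, 200.7]
eef_rot: [-0.857, 3.022, -0.002]
wrist_force: [-0.5, 0.3, -0.7]
opening: 84.8
grasp_force: 0.0
```

Request:
apply_moves(targets=[[8.5,0,0,3,-0.73],[8.5,0,0,5,-0.73],[8.5,0,0,5,-0.73],[8.5,0,0,5,-0.73],[8.5,0,0,5,-0.73],[8.5,0,0,5,-0.73],[8.5,0,0,5,-0.73],[8.5,0,0,5,-0.73]])

```text
time: 1.48
position: [489.4, 433.0, 152.1]
eef_rot: [1.874, -2.521, -0.0]
wrist_force: [-0.0, 0.0, -0.4]
opening: 85.0
grasp_force: 0.0
```

Run:
```python
from plant import get_state, read_camera
from h import *
s=get_state();c=read_camera("wrist");pickle.dump((s,c),open("w1.pkl","wb"))
print(s["position"],s["eef_rot"])
cv2.imwrite("pics/w1.png",c["color"][:,:,::-1])
```

```text
[489.43205209 433.04560701 152.08274597] [ 1.87391969e+00 -2.52069274e+00 -1.12308424e-04]
```

View pics/w1.png

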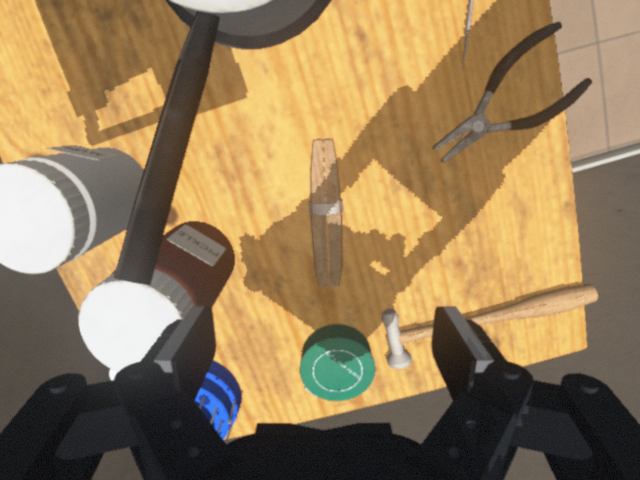

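Run:
```python
from h import *
s,c=pickle.load(open("w1.pkl","rb"));T=pose(s);print(T[:3,:3].round(3))
for u in[(323,140),(330,285),(326,209)]:
    p=plane(c,u,18,T); print(p, "tool:",(np.linalg.inv(T)@np.append(p,1))[:3])
```

```text
[[-0.288 -0.958 -0.001]
 [-0.958  0.288 -0.   ]
 [ 0.     0.    -1.   ]]
[471.15846106 374.69038028  18.        ] tool: [ 61.08045854   0.62577986 134.11273381]
[500.76915292 494.48681955  18.        ] tool: [-62.1674281    6.78492863 134.05562595]
[484.69299817 428.27927268  18.        ] tool: [  5.86444355   3.1045119  134.08702268]
```

Request:
apply_moves(targets=[[8.5,0.1,0.35,4,-0.05],[8.5,0.1,0.35,8,-0.05],[8.5,0.1,0.35,11,-0.05],[8.5,0.1,0.35,13,-0.05],[8.5,0.1,0.35,14.2,-0.05],[8.5,0.1,0.35,14.8,-0.05],[8.5,0.1,0.35,14.8,-0.05],[6,0.1,0.35,14.8,-0.05]], force=30)

```text
time: 2.2
position: [486.7, 433.8, 5.6]
eef_rot: [-1.939, 2.47, -0.0]
wrist_force: [1.1, -0.1, 0.1]
opening: 75.0
grasp_force: 0.0
```

Request:
apply_moves(targets=[[0,0,0,0,0],[0,0,0,0,0],[0,0,0,0,0],[0,0,0,0,0],[0,0,0,0,0],[0,0,0,0,0],[0,0,0,0,0]], force=40)

```text
time: 2.78
position: [486.0, 433.2, 4.5]
eef_rot: [-1.941, 2.47, 0.0]
wrist_force: [0.1, -0.0, -0.3]
opening: -0.0
grasp_force: 0.0
```

Run:
```python
from plant import get_state, read_camera
from h import *
s=get_state();c=read_camera("wrist");pickle.dump((s,c),open("w2.pkl","wb"))
print(s["position"],s["eef_rot"],s["opening"],s["grasp_force"],s["time"])
cv2.imwrite("pics/w2.png",c["color"][:,:,::-1])
```

```text
[485.99335008 433.21299584   4.50936528] [-1.94058086e+00  2.47034250e+00  4.84143908e-05] -0.009857012289949169 0.0 2.7833
```

View pics/w2.png

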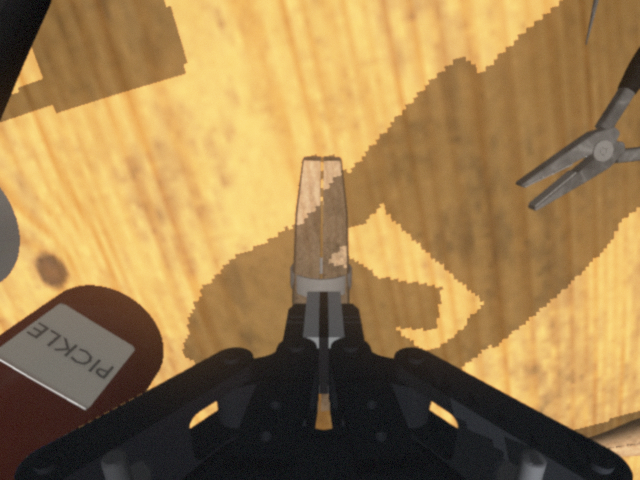

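Run:
```python
from h import *
s,c=pickle.load(open("w2.pkl","rb"));T=pose(s)
for z in(0,-10,-19,-30): print("tcp",z,proj(c,(T@[0,0,z,1])[:3],T))
for u in[(322,157),(322,280),(293,280),(350,280)]:
  for z in (0,14,28):
    p=plane(c,u,z,T); print(u,z,p.round(1), "tool:",(np.linalg.inv(T)@np.append(p,1))[:3].round(1))
```

```text
tcp 0 [321.60075395 282.49367259]
tcp -10 [321.51783779 291.30506601]
tcp -19 [321.43535635 300.07962142]
tcp -30 [321.32268116 312.08149184]
(322, 157) 0 [471.6 375.    0. ] tool: [60.   0.2  4.5]
(322, 157) 14 [471.2 373.7  14. ] tool: [61.3  0.3 -9.5]
(322, 157) 28 [470.9 372.4  28. ] tool: [ 62.6   0.3 -23.5]
(322, 280) 0 [486.  433.9   0. ] tool: [-0.6  0.2  4.5]
(322, 280) 14 [484.5 427.9  14. ] tool: [ 5.5  0.2 -9.5]
(322, 280) 28 [483. 422.  28.] tool: [ 11.6   0.3 -23.5]
(293, 280) 0 [500.1 430.5   0. ] tool: [ -0.7 -14.4   4.5]
(293, 280) 14 [497.5 424.8  14. ] tool: [  5.5 -13.2  -9.5]
(293, 280) 28 [494.9 419.1  28. ] tool: [ 11.6 -12.  -23.5]
(350, 280) 0 [472.3 437.2   0. ] tool: [-0.7 14.2  4.5]
(350, 280) 14 [471.9 431.   14. ] tool: [ 5.5 13.1 -9.5]
(350, 280) 28 [471.5 424.8  28. ] tool: [ 11.6  12.1 -23.5]
```

Run:
```python
from h import *
s1,c1=pickle.load(open("w1.pkl","rb"));T1=pose(s1)
s,c=pickle.load(open("w2.pkl","rb"));T=pose(s)
d=pickle.load(open("v0.pkl","rb"))
print("far end w1+w2",tri(ray(c1,(323,140),T1),ray(c,(322,157),T)))
print("band w1+w2",tri(ray(c1,(326,205),T1),ray(c,(322,275),T)))
print("far end w1+top",tri(ray(c1,(323,140),T1),ray(d["top"],(302,260))))
print("near end w1+top",tri(ray(c1,(330,285),T1),ray(d["top"],(258,243))))
# pad tip corner candidates: where do front corners (x=11,y=0) at row 292 lie
for x in(0,11):
  for z in(0,-10,-20,-25,-30,-35): print(x,z,proj(c,(T@[x,0,z,1])[:3],T).round(0))
# open fingers in w1: inner tip edges
for y in(42.5,57):
  for x in (11,-11):
    for z in(-13,-25,-40): print("open",x,y,z,proj(c1,(T1@[x,y,z,1])[:3],T1).round(0))
```

```text
far end w1+w2 (array([471.7321281 , 376.07862327, -11.90609135]), [np.float64(0.15078122727439475), np.float64(0.15078122727443896)])
band w1+w2 (array([484.08165625, 426.35058089,  11.94883098]), [np.float64(0.010937295478330463), np.float64(0.010937295478369174)])
far end w1+top (array([471.11135672, 374.32842193,  22.62552546]), [np.float64(0.14262842570465636), np.float64(0.1426284257044653)])
near end w1+top (array([500.79576906, 487.81242816,  35.87350914]), [np.float64(2.240136718469881), np.float64(2.2401367184699366)])
0 0 [322. 282.]
0 -10 [322. 291.]
0 -20 [321. 301.]
0 -25 [321. 306.]
0 -30 [321. 312.]
0 -35 [321. 318.]
11 0 [322. 261.]
11 -10 [321. 269.]
11 -20 [321. 278.]
11 -25 [321. 283.]
11 -30 [321. 288.]
11 -35 [321. 293.]
open 11 42.5 -13 [416. 272.]
open 11 42.5 -25 [422. 283.]
open 11 42.5 -40 [432. 299.]
open -11 42.5 -13 [412. 315.]
open -11 42.5 -25 [418. 329.]
open -11 42.5 -40 [427. 348.]
open 11 57 -13 [448. 272.]
open 11 57 -25 [456. 283.]
open 11 57 -40 [469. 299.]
open -11 57 -13 [443. 315.]
open -11 57 -25 [451. 328.]
open -11 57 -40 [462. 348.]
```

Request:
apply_moves(targets=[[8.5,0,0,0,0],[8.5,0,0,0,0],[8.5,0,0,0,0],[8.5,0,0,0,0],[8.5,0,0,0,0],[8.5,0,0,0,0],[8.5,0,0,0.3,0],[8.5,0,0,0.6,0]])

```text
time: 3.5
position: [486.1, 433.3, -1.6]
eef_rot: [-1.94, 2.47, 0.0]
wrist_force: [-0.0, -0.3, 0.4]
opening: 85.1
grasp_force: 0.0
```

Run:
```python
from plant import get_state, read_camera
from h import *
s=get_state();c=read_camera("side");w=read_camera("wrist");pickle.dump((s,c,w),open("s3.pkl","wb"))
print(s["position"],s["wrist_force"],s["opening"])
u=proj(c,s["position"]);print(u, proj(c,s["position"]+[0,0,35]),[proj(c,(pose(s)@[0,y,-13,1])[:3]) for y in(42,-42)],proj(c,[486,433,14]))
x,y=map(int,u);x0,y0=max(0,x-80),max(0,y-70)
a=cv2.resize(c["color"][y0:y0+120,x0:x0+160],None,fx=3,fy=3,interpolation=3)
b=cv2.resize(w["color"],(427,320));o=np.zeros((360+0,480,3),np.uint8);o[:a.shape[0],:a.shape[1]]=a
q=np.zeros((max(360,320),480+320,3),np.uint8);q[:,:480]=o;q[:240,480:]=cv2.resize(w["color"],(320,240))
print(x0,y0);cv2.imwrite("pics/s3.png",q[:,:,::-1])
```

```text
[486.08858674 433.28775289  -1.62485792] [-0.03445433 -0.25581956  0.35826722] 85.05468270615609
[269.01059141 301.7002985 ] [268.24048547 295.25524298] [array([272.41689929, 312.41691613]), array([265.16848639, 286.66594066])] [268.77918751 298.83455668]
189 231
```

View pics/s3.png

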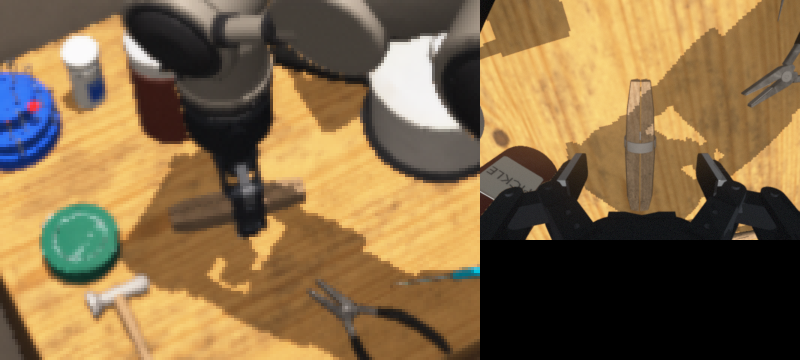

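Request:
apply_moves(targets=[[8.5,0,0,0.5,0],[8.5,0,0,1,0],[8.5,0,0,1.5,0],[8.5,0,0,1.5,0],[5,0,0,1.5,0],[5,0,0,1.5,0],[5,0,0,1.5,0],[5,0,0,1.5,0]])

```text
time: 4.27
position: [486.1, 433.3, -16.3]
eef_rot: [-1.94, 2.47, 0.0]
wrist_force: [-0.1, 0.1, 0.9]
opening: 50.3
grasp_force: 0.0
```

Request:
apply_moves(targets=[[5,0,0,0.3,0],[5,0,0,0.6,0],[5,0,0,0.6,0]])

```text
time: 4.52
position: [485.6, 432.9, -23.3]
eef_rot: [1.94, -2.47, -0.0]
wrist_force: [-0.4, -0.2, -0.7]
opening: 49.9
grasp_force: 0.0
```

Request:
apply_moves(targets=[[0,0,0,0,0],[0,0,0,0,0],[0,0,0,0,0],[0,0,0,0,0],[0,0,0,0,0]], force=40)

```text
time: 4.93
position: [486.1, 433.3, -22.4]
eef_rot: [-1.94, 2.47, -0.0]
wrist_force: [-0.5, -0.0, -0.0]
opening: 20.8
grasp_force: 39.7
```

Request:
apply_moves(targets=[[4.5,0,0,0,0],[4.5,0,0,0,0],[4.5,0,0,0.2,0],[4.5,0,0,0.4,0],[4.5,0,0,0.6,0],[4.5,0,0,0.6,0]])

```text
time: 5.43
position: [485.6, 433.0, -29.3]
eef_rot: [1.94, -2.47, -0.0]
wrist_force: [0.8, 0.3, -0.0]
opening: 45.3
grasp_force: 0.0
```

Request:
apply_moves(targets=[[0,0,0,0,0],[0,0,0,0,0],[0,0,0,0,0],[0,0,0,0,0],[0,0,0,0,0]], force=60)

```text
time: 5.85
position: [486.1, 433.3, -28.4]
eef_rot: [-1.941, 2.47, -0.0]
wrist_force: [0.4, -0.1, -0.0]
opening: 20.9
grasp_force: 60.4
```

Request:
apply_moves(targets=[[0,0,0,-1,0],[0,0,0,-4,0],[0,0,0,-8,0.1],[0,0,0,-12,0.2],[0,0,0,-16,0.3],[0,0,0,-20,0.4],[0,0,0,-24,0.5],[0,0,0,-28,0.6]])

```text
time: 6.52
position: [485.3, 432.8, 254.3]
eef_rot: [-1.117, 2.936, 0.0]
wrist_force: [1.3, 0.8, -1.5]
opening: 20.8
grasp_force: 60.0
```

```bash
cat > log.py <<'E'
from plant import get_state
from h import *
import sys
s=get_state()
open("q.txt","a").write(" ".join(map(str,[*s["joint_positions"],*s["position"],*s["eef_rot"]]))+"\n")
T=pose(s);print(s["time"],"q",s["joint_positions"].round(3),"p",s["position"].round(1),"open",round(s["opening"],1),round(s["grasp_force"],1),"F",s["wrist_force"].round(1));print(T[:3,:3].round(3))
E
python3 log.py
```

```text
6.5167 q [ 0.61   0.556  1.04   0.     1.545 -1.687] p [485.3 432.8 254.3] open 20.8 60.0 F [ 1.3  0.8 -1.5]
[[-0.747 -0.665  0.   ]
 [-0.665  0.747  0.   ]
 [-0.     0.    -1.   ]]
```

Request:
apply_moves(targets=[[0,4,0,0,0.1],[0,8,0,0,0.2],[0,12,0,-1,0.3],[0,15.2,0,-2,0.4],[0,18,-2.5,-3,0.5],[0,21,-5.5,-4,0.6],[0,24,-9,-4,0.71],[0,27,-12.5,-4,0.71]])

```text
time: 7.18
position: [367.5, 169.1, 292.7]
eef_rot: [-0.028, 3.139, 0.001]
wrist_force: [1.7, -0.3, -1.2]
opening: 20.5
grasp_force: 60.0
```

```bash
python3 log.py
```

```text
7.1833 q [ 0.241  0.05   1.645 -0.     1.443 -1.347] p [367.5 169.1 292.7] open 20.5 60.0 F [ 1.7 -0.3 -1.2]
[[-1.    -0.018  0.003]
 [-0.018  1.     0.001]
 [-0.003  0.001 -1.   ]]
```

Run:
```python
from h import *
from scipy.optimize import least_squares
D=np.loadtxt("q.txt");D=np.vstack([D,[.994036,.34276,1.52502,0,1.27538,-.14597,218.96,476.67,201.70,0,0,0]])
r=np.sqrt(D[:,6]**2+D[:,7]**2-76**2)
def f(p):
    a,L2,L3,h=p;q2=D[:,1];s=q2+D[:,2]
    return np.concatenate([a+L2*np.sin(q2)+L3*np.sin(s)-r,h+L2*np.cos(q2)+L3*np.cos(s)-D[:,8]])
o=least_squares(f,[0,400,400,100]);print(o.x,o.fun.round(2))
a,L2,L3,h=o.x
for q3 in(.04,.3,.6,1.0):
  for q2 in(-.5,-.2,0.1,.3): 
    s=q2+q3; print(q2,q3,"r",round(a+L2*np.sin(q2)+L3*np.sin(s)),"z",round(h+L2*np.cos(q2)+L3*np.cos(s)),"q5",round(np.pi-s,2))
```

```text
[ -10.03623593  511.14180618  381.5461484  -169.50613931] [-4.51 -3.07  7.58  0.63  0.83 -1.45]
-0.5 0.04 r -424 z 621 q5 3.6
-0.2 0.04 r -172 z 708 q5 3.3
0.1 0.04 r 94 z 717 q5 3.0
0.3 0.04 r 268 z 679 q5 2.8
-0.5 0.3 r -331 z 653 q5 3.34
-0.2 0.3 r -73 z 711 q5 3.04
0.1 0.3 r 190 z 691 q5 2.74
0.3 0.3 r 356 z 634 q5 2.54
-0.5 0.6 r -217 z 659 q5 3.04
-0.2 0.6 r 37 z 683 q5 2.74
0.1 0.6 r 287 z 631 q5 2.44
0.3 0.6 r 440 z 556 q5 2.24
-0.5 1.0 r -72 z 614 q5 2.64
-0.2 1.0 r 162 z 597 q5 2.34
0.1 1.0 r 381 z 512 q5 2.04
0.3 1.0 r 509 z 421 q5 1.84
```

Request:
apply_moves(targets=[[0,0,-3,-3,0],[0,0,-6,-6,0],[0,0,-8.4,-9,0],[0,0,-8.4,-13,0],[0,0,-8.4,-17,0],[0,0,-8.4,-21,0],[0,0,-8.4,-25,0],[0,0,-8.4,-29,0]])

```text
time: 7.85
position: [368.5, 86.3, 584.0]
eef_rot: [-0.034, 3.14, 0.0]
wrist_force: [2.2, 0.2, 0.2]
opening: 20.9
grasp_force: 60.0
```

```bash
python3 log.py
```

```text
7.85 q [ 0.027  0.086  0.815  0.     2.239 -1.565] p [368.5  86.3 584. ] open 20.9 60.0 F [2.2 0.2 0.2]
[[-1.    -0.021  0.002]
 [-0.021  1.     0.   ]
 [-0.002  0.    -1.   ]]
```

Request:
apply_moves(targets=[[0,-4,0,-2,0],[0,-8,0,-2,0],[0,-12,0,-2,0],[0,-16,0,-2,0],[0,-20,0,-2,0]])

```text
time: 8.27
position: [482.3, 79.4, 599.8]
eef_rot: [0.035, -3.031, -0.014]
wrist_force: [19.0, -2.7, -1.9]
opening: 21.2
grasp_force: 60.1
```

```bash
python3 log.py
```

```text
8.2667 q [ 1.000e-03  5.600e-01  3.600e-02  1.700e-02  2.657e+00 -1.579e+00] p [482.3  79.4 599.8] open 21.2 60.1 F [19.  -2.7 -1.9]
[[-0.994 -0.022 -0.11 ]
 [-0.023  1.     0.008]
 [ 0.11   0.01  -0.994]]
```

Request:
apply_moves(targets=[[0,0,0,0,0],[0,0,0,0,0]])

```text
time: 8.43
position: [476.2, 78.6, 606.8]
eef_rot: [0.032, -3.044, -0.013]
wrist_force: [-1.3, -0.3, -0.0]
opening: 21.0
grasp_force: 60.2
```

```bash
python3 log.py
```

```text
8.4333 q [-1.000e-03  5.450e-01  3.700e-02  1.600e-02  2.658e+00 -1.579e+00] p [476.2  78.6 606.8] open 21.0 60.2 F [-1.3 -0.3 -0. ]
[[-0.995 -0.02  -0.098]
 [-0.021  1.     0.008]
 [ 0.098  0.01  -0.995]]
```

Request:
apply_moves(targets=[[0,0,0,3,0],[0,0,0,6,0],[0,0,0,9,0],[0,0,0,9,0]])

```text
time: 8.77
position: [464.9, 79.9, 519.1]
eef_rot: [0.034, -3.051, -0.013]
wrist_force: [1.6, 0.1, -0.2]
opening: 20.8
grasp_force: 60.2
```

```bash
python3 log.py
```

```text
8.7667 q [ 2.000e-03  2.910e-01  7.490e-01  9.000e-03  2.193e+00 -1.586e+00] p [464.9  79.9 519.1] open 20.8 60.2 F [ 1.6  0.1 -0.2]
[[-0.996 -0.022 -0.09 ]
 [-0.023  1.     0.007]
 [ 0.09   0.009 -0.996]]
```

```bash
cat > sim.py <<'E'
from h import *
from scipy.optimize import least_squares
D=np.loadtxt("q.txt");D=np.vstack([D,[.994036,.34276,1.52502,0,1.27538,-.14597,218.96,476.67,201.70,0,0,0]])
D[:,9:]=0
def fk(q,P):
    a,L2,L3,b,h,Dt=P; s=q[0]+q[1]; g=s+q[2]
    return np.array([a+L2*np.sin(q[0])+L3*np.sin(s)+b*np.cos(s)+Dt*np.sin(g), h+L2*np.cos(q[0])+L3*np.cos(s)-b*np.sin(s)+Dt*np.cos(g), g])
Q=D[:,[1,2,4]]; 
def res(p):
    P=p[:6];o=p[6]; r=np.sqrt(D[:,6]**2+D[:,7]**2-o**2)
    return np.concatenate([np.array([fk(q,P)[:2] for q in Q]).T.ravel()-np.concatenate([r,D[:,8]]),[(p[0])/30,(P[5]-280)/100,p[3]/30]])
o=least_squares(res,[0,500,400,0,100,280,76]);P=o.x[:6]
lo=np.array([-.77,.04,.28]);hi=np.array([2.02,2.7,2.66])
def ik(q,t,W=np.array([1,1,200.])):
    f=lambda x:(fk(x,P)-t)*W
    return least_squares(f,q,method='lm').x
def ikc(q,t,w=200.):
    W=np.array([1,1,w]);f=lambda x:(fk(x,P)-t)*W
    return least_squares(f,np.clip(q,lo+1e-6,hi-1e-6),bounds=(lo,hi)).x
if __name__=="__main__":
    print(o.x.round(1),o.fun.round(1))
    q=np.array([.086,.815,2.239]);t0=fk(q,P);print(t0)
    for w in(None,100,300,1000):
        q=np.array([.086,.815,2.239]);c=t0.copy()
        for i in range(5):
            tgt=t0+[40*(i+1),20,0];d=tgt-c;n=np.hypot(*d[:2]);d[:2]*=min(1,41.7/n);d[2]=np.clip(d[2],-.125,.125)
            q=np.clip(ik(q,c+d),lo,hi) if w is None else ikc(q,c+d,w)
            c=fk(q,P)
        print(w,q.round(3),c.round(3))
E
python3 sim.py
```

```text
[-2.000e-01  5.061e+02  3.797e+02  4.630e+01  2.166e+02  3.362e+02
  7.740e+01] [-0.1  0.1 -0.1  0.  -0.   0.   0.   0.  -0.   0.  -0.  -0.   0.  -0.
 -0.   0.6  1.5]
[370.18373855 584.07610706   3.14      ]
None [0.656 0.04  2.586] [540.441 546.58    3.281]
100 [0.56  0.04  2.406] [566.797 599.428   3.006]
300 [0.58  0.04  2.467] [553.803 586.276   3.087]
1000 [0.592 0.04  2.502] [546.456 579.441   3.134]
```

```bash
cat > plan.py <<'E'
from sim import *
J=lambda q:np.array([(fk(q+e,P)-fk(q-e,P))/2e-4 for e in np.eye(3)*1e-4]).T
W=np.array([1,1,300.])
def dls(q,t,n=60,lam=5.):
    q=q.copy()
    for _ in range(n):
        A=J(q)*W[:,None];e=(t-fk(q,P))*W
        q=np.clip(q+np.linalg.solve(A.T@A+lam**2*np.eye(3)*1,A.T@e),lo,hi)
    return q
def run(q,rows,model,rep=1):
    vmax=.7/12*np.array([2.57,3.14,3.14])
    for call in rows:
        t0=fk(q,P);c=t0.copy()
        for r in call:
            g=t0[2];T=t0+[r[0],r[1],0];d=T-c;n=np.hypot(*d[:2]);d[:2]*=min(1,41.7/max(n,1e-9));d[2]=np.clip(d[2],-.125,.125)
            qn={'clip':lambda:np.clip(ik(q,c+d),lo,hi),'dls':lambda:dls(q,c+d),'opt':lambda:ikc(q,c+d,300)}[model]()
            dq=qn-q;k=min(1,(vmax/np.maximum(abs(dq),1e-9)).min());q=q+dq*k;c=fk(q,P)
        print(model,q.round(3),c.round(3),"tilt",round(np.pi-c[2],3))
    return q
if __name__=="__main__":
  for m in('clip','dls','opt'):
    run(np.array([.086,.815,2.239]),[[(40*(i+1),20) for i in range(5)]],m)
    q=ikc(np.array([.1,.6,2.3]),np.array([300,650,3.23]));print(q,fk(q,P))
    run(q,[[(-40*(i+1),5*(i+1)) for i in range(4)]]*4,m)
E
python3 plan.py
```

```text
clip [0.645 0.04  2.591] [535.152 552.433   3.276] tilt -0.135
[0.10718393 0.57665868 2.54615739] [300.   650.     3.23]
clip [-0.161  0.755  2.636] [140.   670.     3.23] tilt -0.088
clip [-0.297  0.758  2.66 ] [ 68.772 683.898   3.121] tilt 0.021
clip [-0.35   0.673  2.66 ] [ 43.509 705.516   2.982] tilt 0.159
clip [-0.346  0.487  2.66 ] [ 39.524 745.252   2.801] tilt 0.341
dls [0.711 0.044 2.656] [534.378 520.804   3.411] tilt -0.27
[0.10718393 0.57665868 2.54615739] [300.   650.     3.23]
dls [-0.161  0.755  2.636] [140.   670.     3.23] tilt -0.088
dls [-0.287  0.74   2.66 ] [ 73.809 687.14    3.113] tilt 0.029
dls [-0.317  0.607  2.66 ] [ 58.747 718.035   2.95 ] tilt 0.192
dls [-0.235  0.237  2.66 ] [ 84.192 790.059   2.663] tilt 0.479
opt [0.572 0.04  2.489] [543.582 590.294   3.101] tilt 0.041
[0.10718393 0.57665868 2.54615739] [300.   650.     3.23]
opt [-0.161  0.755  2.636] [140.   670.     3.23] tilt -0.088
opt [-0.419  0.926  2.66 ] [ 10.339 652.375   3.167] tilt -0.025
opt [-0.625  1.063  2.66 ] [-78.886 615.363   3.098] tilt 0.044
opt [-0.77   1.153  2.66 ] [-134.616  580.221    3.043] tilt 0.098
```

Request:
apply_moves(targets=[[0,2.5,0,-2,0.125],[0,5,0,-4,0.25],[0,8,0,-6,0.375],[0,11,0,-8,0.5],[0,14,0,-10,0.625],[0,16,0,-12,0.75],[0,16,0,-12,0.875],[0,16,0,-12,1.0]])

```text
time: 9.43
position: [315.2, 75.5, 656.3]
eef_rot: [-1.446, -2.7, 0.052]
wrist_force: [0.7, 0.1, -1.8]
opening: 20.9
grasp_force: 60.2
```

Request:
apply_moves(targets=[[0,0,0,0,0.12],[0,0,0,0,0.24],[0,0,0,0,0.36],[0,0,0,0,0.48],[0,0,0,0,0.56],[0,0,0,0,0.56]])

```text
time: 9.93
position: [316.7, 75.4, 654.5]
eef_rot: [-2.137, -2.204, 0.089]
wrist_force: [-0.2, 0.1, 0.3]
opening: 20.8
grasp_force: 60.1
```

```bash
python3 log.py
```

```text
9.9333 q [-0.01   0.156  0.499  0.012  2.577 -0.031] p [316.7  75.4 654.5] open 20.8 60.1 F [-0.2  0.1  0.3]
[[-0.03   0.995 -0.091]
 [ 0.999  0.031  0.007]
 [ 0.01  -0.091 -0.996]]
```

Request:
apply_moves(targets=[[0,0,-4,-0.5,0],[0,0,-8,-1,0],[0,0,-12,-1.5,0],[0,0,-16,-2,0]])

```text
time: 10.27
position: [160.5, 70.2, 679.8]
eef_rot: [-2.135, -2.214, 0.082]
wrist_force: [0.1, -0.2, 0.1]
opening: 20.9
grasp_force: 60.1
```

Request:
apply_moves(targets=[[0,0,-3,-0.5,0],[0,0,-6,-1,0],[0,0,-9,-1.5,0],[0,0,-12,-2,0]])

```text
time: 10.6
position: [64.8, 75.7, 664.5]
eef_rot: [-2.15, -2.227, 0.067]
wrist_force: [-0.1, 0.1, -0.5]
opening: 20.7
grasp_force: 60.2
```

```bash
python3 log.py
```

```text
10.6 q [-8.000e-03 -3.030e-01  8.500e-01 -1.000e-03  2.658e+00 -4.400e-02] p [ 64.8  75.7 664.5] open 20.7 60.2 F [-0.1  0.1 -0.5]
[[-0.035  0.997 -0.063]
 [ 0.999  0.035 -0.   ]
 [ 0.002 -0.063 -0.998]]
```

Request:
apply_moves(targets=[[0,0,0,-2,0],[0,0,0,-4,0]])

```text
time: 10.77
position: [76.6, 82.1, 673.9]
eef_rot: [-2.161, -2.241, 0.049]
wrist_force: [0.2, -0.2, -0.9]
opening: 20.5
grasp_force: 60.1
```

Request:
apply_moves(targets=[[0,0,0,-2,0],[0,0,0,-4,0]])

```text
time: 10.93
position: [88.1, 88.1, 681.5]
eef_rot: [-2.17, -2.251, 0.033]
wrist_force: [-0.4, 0.0, -0.7]
opening: 21.2
grasp_force: 60.1
```

Request:
apply_moves(targets=[[0,0,0,-2,0],[0,0,0,-4,0]])

```text
time: 11.1
position: [96.8, 93.6, 688.6]
eef_rot: [-2.18, -2.261, 0.012]
wrist_force: [-0.5, 0.0, -0.5]
opening: 20.7
grasp_force: 60.1
```

```bash
python3 log.py
```

```text
11.1 q [ 0.177 -0.21   0.7   -0.008  2.658  0.134] p [ 96.8  93.6 688.6] open 20.7 60.1 F [-0.5  0.  -0.5]
[[-0.036  0.999 -0.006]
 [ 0.999  0.036 -0.005]
 [-0.005 -0.006 -1.   ]]
```

Request:
apply_moves(targets=[[0,-1,-3,-3,0],[0,-1.5,-5,-6,0]])

```text
time: 11.27
position: [67.2, 91.4, 687.8]
eef_rot: [2.169, 2.247, 0.015]
wrist_force: [0.4, -0.3, -0.5]
opening: 20.9
grasp_force: 60.2
```

Request:
apply_moves(targets=[[0,0,-2.5,-3,0],[0,0,-5,-6,0]])

```text
time: 11.43
position: [36.9, 103.1, 690.6]
eef_rot: [2.167, 2.235, 0.042]
wrist_force: [0.9, 0.1, -1.0]
opening: 20.9
grasp_force: 60.2
```

Request:
apply_moves(targets=[[0,0,-2.5,-3,0],[0,0,-5,-6,0],[0,0,-5,-6,0]])

```text
time: 11.68
position: [-1.8, 114.1, 695.5]
eef_rot: [2.162, 2.239, 0.075]
wrist_force: [0.6, -0.0, -2.0]
opening: 20.8
grasp_force: 60.1
```

```bash
python3 log.py
```

```text
11.6833 q [ 0.995 -0.246  0.687 -0.08   2.658  0.888] p [ -1.8 114.1 695.5] open 20.8 60.1 F [ 0.6 -0.  -2. ]
[[-0.036  0.998  0.054]
 [ 0.999  0.035  0.015]
 [ 0.013  0.055 -0.998]]
```

```bash
cat > plan2.py <<'E'
from plan import *
def runw(q,call,n,w=550.,p=False):
    for k in range(n):
        t0=fk(q,P);c=t0.copy()
        tau=np.pi-t0[2];uy=np.array([np.cos(tau),np.sin(tau)]);uz=np.array([np.sin(tau),-np.cos(tau)])
        for r in call:
            T=t0.copy();T[:2]+=uy*r[0]*10+uz*r[1]*10
            d=T-c;nn=np.hypot(*d[:2]);d[:2]*=min(1,41.7/max(nn,1e-9))
            q=ikc(q,c+d,w);c=fk(q,P)
        if p: print(k,q.round(3),c.round(3),"tilt",round(np.pi-c[2],3))
    return q
if __name__=="__main__":
    q0=ikc(np.array([0,.5,2.6]),np.array([206,690,np.pi-.057]),550);print(q0,fk(q0,P))
    for y in(0,-2,-4,-6):
      for z in(-8,-6,-4):
        for call in([(y/2,z/2),(y,z)],[(y,z)],[(y*4,z*4)]*3):
          q=runw(q0,call,12);c=fk(q,P);print(y,z,len(call),q.round(2),c.round(2),"tilt",round(np.pi-c[2],3))
E
python3 plan2.py
```

```text
[-0.07871611  0.60644842  2.55686034] [206.         690.           3.08459265]
0 -8 2 [-0.17  0.26  2.66] [102.46 773.91   2.75] tilt 0.391
0 -8 1 [-0.11  0.25  2.66] [138.17 768.6    2.8 ] tilt 0.341
0 -8 3 [-0.25  0.33  2.66] [ 64.13 768.15   2.74] tilt 0.402
0 -6 2 [-0.15  0.25  2.66] [116.57 773.47   2.76] tilt 0.378
0 -6 1 [-0.11  0.25  2.66] [138.17 768.6    2.8 ] tilt 0.341
0 -6 3 [-0.24  0.32  2.66] [ 66.74 768.77   2.74] tilt 0.402
0 -4 2 [-0.1   0.26  2.66] [142.45 766.65   2.81] tilt 0.329
0 -4 1 [-0.1   0.26  2.66] [142.45 766.65   2.81] tilt 0.329
0 -4 3 [-0.23  0.31  2.66] [ 72.23 770.02   2.74] tilt 0.402
-2 -8 2 [-0.37  0.46  2.66] [  3.75 747.95   2.74] tilt 0.398
-2 -8 1 [-0.27  0.41  2.66] [ 61.66 753.27   2.8 ] tilt 0.337
-2 -8 3 [-0.49  0.56  2.66] [-48.28 726.7    2.73] tilt 0.409
-2 -6 2 [-0.39  0.49  2.66] [ -3.83 741.79   2.76] tilt 0.385
-2 -6 1 [-0.31  0.46  2.66] [ 39.04 745.79   2.81] tilt 0.333
-2 -6 3 [-0.55  0.62  2.66] [-77.35 710.09   2.73] tilt 0.409
-2 -4 2 [-0.42  0.56  2.66] [-13.74 728.24   2.8 ] tilt 0.346
-2 -4 1 [-0.4   0.56  2.66] [-6.5000e-
[... 570 characters left out ...]
 1 [-0.58  0.77  2.66] [-78.62 679.5    2.85] tilt 0.293
-4 -4 3 [-0.77  0.88  2.66] [-159.09  635.09    2.77] tilt 0.367
-6 -8 2 [-0.71  0.81  2.66] [-139.03  658.98    2.75] tilt 0.387
-6 -8 1 [-0.5   0.68  2.66] [-46.43 702.99   2.83] tilt 0.309
-6 -8 3 [-0.77  0.87  2.66] [-161.07  638.71    2.76] tilt 0.386
-6 -6 2 [-0.77  0.88  2.66] [-159.89  636.57    2.77] tilt 0.375
-6 -6 1 [-0.58  0.77  2.66] [-78.62 679.5    2.85] tilt 0.293
-6 -6 3 [-0.77  0.89  2.66] [-158.68  634.32    2.78] tilt 0.363
-6 -4 2 [-0.77  0.92  2.66] [-155.52  628.12    2.81] tilt 0.331
-6 -4 1 [-0.68  0.9   2.66] [-117.28  643.94    2.88] tilt 0.265
-6 -4 3 [-0.77  0.93  2.66] [-154.39  625.77    2.82] tilt 0.319
```

Request:
apply_moves(targets=[[0,-2,3,0,0],[0,-3.7,6,0,0],[0,-3.7,10,0,0],[0,-3.7,14,0,0],[0,-3.7,18,0,0],[0,-3.7,20,0,0]])

```text
time: 12.18
position: [124.0, 93.4, 701.8]
eef_rot: [2.154, 2.238, 0.08]
wrist_force: [0.2, 3.1, 0.1]
opening: 20.9
grasp_force: 60.2
```

Request:
apply_moves(targets=[[0,0,0,-4,0],[0,0,0,-8,0]])

```text
time: 12.35
position: [133.7, 98.7, 713.0]
eef_rot: [2.158, 2.217, 0.096]
wrist_force: [-0.6, 0.3, -0.4]
opening: 20.6
grasp_force: 60.1
```

Request:
apply_moves(targets=[[0,0,0,-4,0],[0,0,0,-8,0]])

```text
time: 12.52
position: [133.2, 104.5, 720.2]
eef_rot: [2.134, 2.212, 0.132]
wrist_force: [0.9, -0.7, -0.4]
opening: 20.8
grasp_force: 60.1
```

Request:
apply_moves(targets=[[0,0,0,-4,0],[0,0,0,-8,0]])

```text
time: 12.68
position: [134.0, 109.0, 726.0]
eef_rot: [2.121, 2.202, 0.161]
wrist_force: [-0.8, 0.1, -0.3]
opening: 20.5
grasp_force: 60.1
```

```bash
python3 log.py
```

```text
12.6833 q [ 0.254 -0.123  0.476 -0.029  2.658  0.19 ] p [134. 109. 726.] open 20.5 60.1 F [-0.8  0.1 -0.3]
[[-0.038  0.991  0.13 ]
 [ 0.999  0.036  0.02 ]
 [ 0.015  0.131 -0.991]]
```

Request:
apply_moves(targets=[[0,-1.5,0,-4,0],[0,-2,0,-8,0]])

```text
time: 12.85
position: [135.6, 96.7, 730.2]
eef_rot: [2.108, 2.188, 0.184]
wrist_force: [-0.4, -0.5, -1.2]
opening: 20.7
grasp_force: 60.1
```

Request:
apply_moves(targets=[[0,-1.5,0,-4,0],[0,-2,0,-8,0]])

```text
time: 13.02
position: [137.3, 86.4, 734.4]
eef_rot: [2.1, 2.167, 0.205]
wrist_force: [-0.9, 0.7, -1.0]
opening: 20.4
grasp_force: 60.1
```

Request:
apply_moves(targets=[[0,-1.5,0,-4,0],[0,-2,0,-8,0]])

```text
time: 13.18
position: [138.5, 78.6, 738.7]
eef_rot: [2.087, 2.149, 0.221]
wrist_force: [0.7, -0.5, -1.3]
opening: 20.9
grasp_force: 60.1
```

Request:
apply_moves(targets=[[0,-1,0,-4,0],[0,-1.5,0,-8,0]])

```text
time: 13.35
position: [137.5, 77.0, 744.1]
eef_rot: [2.069, 2.133, 0.238]
wrist_force: [-0.4, 0.0, -1.3]
opening: 20.7
grasp_force: 60.1
```

```bash
python3 log.py
```

```text
13.35 q [-0.006 -0.162  0.42   0.009  2.657 -0.028] p [137.5  77.  744.1] open 20.7 60.1 F [-0.4  0.  -1.3]
[[-0.03   0.974  0.225]
 [ 1.     0.03   0.003]
 [-0.004  0.225 -0.974]]
```

Request:
apply_moves(targets=[[0,-0.5,0,-4,0],[0,-0.5,0,-8,0],[0,-0.5,0,-12,0]])

```text
time: 13.6
position: [131.4, 84.4, 750.2]
eef_rot: [2.053, 2.119, 0.259]
wrist_force: [0.4, 0.6, -1.3]
opening: 20.6
grasp_force: 60.1
```

Request:
apply_moves(targets=[[0,-0.5,0,-4,0],[0,-0.5,0,-8,0],[0,-0.5,0,-12,0]])

```text
time: 13.85
position: [121.7, 88.8, 755.8]
eef_rot: [2.038, 2.104, 0.283]
wrist_force: [0.6, -0.8, -0.3]
opening: 20.8
grasp_force: 60.1
```

Request:
apply_moves(targets=[[0,-0.5,0,-4,0],[0,-0.5,0,-8,0],[0,-0.5,0,-12,0]])

```text
time: 14.1
position: [110.1, 90.4, 760.8]
eef_rot: [2.023, 2.09, 0.31]
wrist_force: [-0.9, 0.5, -2.4]
opening: 20.7
grasp_force: 60.1
```

Request:
apply_moves(targets=[[0,-0.5,0,-4,0],[0,-0.5,0,-8,0],[0,-0.5,0,-12,0]])

```text
time: 14.35
position: [98.3, 88.8, 765.6]
eef_rot: [2.009, 2.077, 0.34]
wrist_force: [0.5, 0.4, -1.0]
opening: 20.7
grasp_force: 60.1
```

Request:
apply_moves(targets=[[0,-0.5,0,-4,0],[0,-0.5,0,-8,0],[0,-0.5,0,-12,0]])

```text
time: 14.6
position: [88.5, 84.2, 770.1]
eef_rot: [1.995, 2.066, 0.371]
wrist_force: [0.5, -1.1, -0.8]
opening: 21.2
grasp_force: 60.1
```

```bash
python3 log.py
```

```text
14.6 q [ 0.83  -0.138  0.302 -0.561  2.657  0.255] p [ 88.5  84.2 770.1] open 21.2 60.1 F [ 0.5 -1.1 -0.8]
[[-0.035  0.937  0.347]
 [ 0.999  0.032  0.013]
 [ 0.001  0.348 -0.938]]
```

Request:
apply_moves(targets=[[0,-0.3,3,0.4,0],[0,-0.6,6,0.8,0],[0,-0.6,9,1.2,0],[0,-0.6,9,1.2,0]])

```text
time: 14.93
position: [143.7, 88.4, 775.8]
eef_rot: [1.993, 2.067, 0.372]
wrist_force: [-0.4, 0.8, -0.7]
opening: 20.8
grasp_force: 60.1
```

```bash
python3 log.py
```

```text
14.9333 q [ 0.222 -0.105  0.234 -0.137  2.658  0.053] p [143.7  88.4 775.8] open 20.8 60.1 F [-0.4  0.8 -0.7]
[[-0.037  0.937  0.348]
 [ 0.999  0.034  0.013]
 [ 0.001  0.348 -0.937]]
```

Request:
apply_moves(targets=[[0,-0.8,0.7,-4,0],[0,-1,1.5,-8,0]])

```text
time: 15.1
position: [141.5, 85.7, 780.4]
eef_rot: [1.995, 2.035, 0.384]
wrist_force: [-0.8, 0.3, -0.6]
opening: 20.7
grasp_force: 60.1
```

Request:
apply_moves(targets=[[0,-0.6,0.7,-4,0],[0,-0.8,1.5,-8,0]])

```text
time: 15.27
position: [130.7, 85.6, 786.8]
eef_rot: [1.971, 2.026, 0.411]
wrist_force: [-0.9, -0.2, -1.7]
opening: 21.0
grasp_force: 60.1
```

Request:
apply_moves(targets=[[0,-0.3,0.7,-4,0],[0,-0.5,1.5,-8,0]])

```text
time: 15.43
position: [121.7, 85.0, 792.3]
eef_rot: [1.954, 2.012, 0.434]
wrist_force: [0.2, -0.6, -0.3]
opening: 20.8
grasp_force: 60.1
```

```bash
python3 log.py
```

```text
15.4333 q [ 0.715 -0.067  0.135 -0.615  2.657  0.08 ] p [121.7  85.  792.3] open 20.8 60.1 F [ 0.2 -0.6 -0.3]
[[-0.028  0.908  0.417]
 [ 1.     0.028  0.006]
 [-0.006  0.417 -0.909]]
```

Request:
apply_moves(targets=[[0,-0.4,2,0.9,0],[0,-0.8,4.1,1.9,0],[0,-0.8,4.1,1.9,0]])

```text
time: 15.68
position: [149.6, 85.2, 791.7]
eef_rot: [1.943, 2.029, 0.433]
wrist_force: [0.8, -0.7, -1.6]
opening: 21.1
grasp_force: 60.1
```

Request:
apply_moves(targets=[[0,-0.4,1.5,-4,0],[0,-0.5,3,-8,0]])

```text
time: 15.85
position: [155.3, 85.3, 799.5]
eef_rot: [1.963, 1.96, 0.438]
wrist_force: [-0.4, -0.3, -1.1]
opening: 21.1
grasp_force: 60.1
```

Request:
apply_moves(targets=[[0,-0.4,1.5,-4,0],[0,-0.5,3,-8,0]])

```text
time: 16.02
position: [145.7, 83.8, 804.2]
eef_rot: [1.917, 1.988, 0.47]
wrist_force: [-0.6, 0.1, -1.2]
opening: 20.7
grasp_force: 60.1
```

```bash
python3 log.py
```

```text
16.0167 q [ 0.563 -0.029  0.036 -0.551  2.658 -0.023] p [145.7  83.8 804.2] open 20.7 60.1 F [-0.6  0.1 -1.2]
[[-0.033  0.887  0.46 ]
 [ 0.999  0.036  0.003]
 [-0.014  0.46  -0.888]]
```

```bash
cat > go.py <<'E'
from plant import get_state
from h import *
import sys
M=np.load("M.npy");s=get_state();T=pose(s);Ri=T[:3,:3].T
off=float(sys.argv[1])      # reference point: tool z of the point used (clamp centre -41)
ref=T[:3,3]+T[:3,:3]@[0,0,off]
print("t",round(s["time"],2),"q",s["joint_positions"].round(2),"F",s["wrist_force"].round(1),"ref in case",(np.linalg.inv(M)@np.append(ref,1))[:3].round(1))
C=M[:3,:3].T@T[:3,:3];print("tool in case",C.round(3).tolist())
for a in sys.argv[2:]:
    x,y,z,b=map(float,a.split(","))   # case point, backed off b mm along tool z
    w=(M@[x,y,z,1])[:3]-T[:3,2]*b
    print(a,"-> cm",(Ri@(w-ref)/10).round(2))
E
python3 go.py -41 " -10,-55,72.5,250" " -10,-55,72.5,0"
```

```text
t 16.02 q [ 0.56 -0.03  0.04 -0.55  2.66 -0.02] F [-0.6  0.1 -1.2] ref in case [ -6.   -2.7 770.3]
tool in case [[-0.02, 0.991, -0.132], [1.0, 0.02, -0.006], [-0.003, -0.132, -0.991]]
 -10,-55,72.5,250 -> cm [-5.01  8.75 44.25]
 -10,-55,72.5,0 -> cm [-5.01  8.75 69.25]
```

```bash
python3 go.py -41 " -20,-55,330,0"
```

```text
t 16.02 q [ 0.56 -0.03  0.04 -0.55  2.66 -0.02] F [-0.6  0.1 -1.2] ref in case [ -6.   -2.7 770.3]
tool in case [[-0.02, 0.991, -0.132], [1.0, 0.02, -0.006], [-0.003, -0.132, -0.991]]
 -20,-55,330,0 -> cm [-5.07  4.34 43.86]
```

Request:
apply_moves(targets=[[0,-0.4,0.4,3.5,-0.06],[0,-0.8,0.8,7,-0.18],[0,-1.2,1.2,11,-0.3],[0,-1.6,1.5,15,-0.42],[0,-2,1.9,19,-0.54],[0,-2.5,2.3,23,-0.66],[0,-3,2.6,27,-0.78],[0,-3.5,3,31,-0.9]])

```text
time: 16.68
position: [278.4, 57.3, 601.0]
eef_rot: [1.02, 2.485, 0.251]
wrist_force: [0.3, 0.3, -0.9]
opening: 20.8
grasp_force: 60.1
```

```bash
python3 go.py -41 " -20,-55,330,0"
```

```text
t 16.68 q [-0.17 -0.42  1.26  0.08  1.83 -0.92] F [ 0.3  0.3 -0.9] ref in case [-14.4 -31.5 528.1]
tool in case [[-0.695, 0.707, -0.13], [0.714, 0.7, -0.007], [0.086, -0.098, -0.992]]
 -20,-55,330,0 -> cm [-2.99 -0.11 19.73]
```

Request:
apply_moves(targets=[[0,-0.5,0,3,-0.12],[0,-1,0,6,-0.24],[0,-1.5,0,10,-0.36],[0,-2,0,13,-0.48],[0,-2.5,0,16,-0.6],[0,-3,0,18.5,-0.72],[0,-3,-0.1,19.7,-0.79],[0,-3,-0.1,19.7,-0.79]])

```text
time: 17.35
position: [387.0, 35.2, 434.1]
eef_rot: [-0.009, 2.669, 0.001]
wrist_force: [-0.7, 0.0, -1.7]
opening: 20.7
grasp_force: 60.1
```

```bash
python3 go.py -41 " -20,-55,160,0" " -12,-55,75,0"
```

```text
t 17.35 q [-0.18 -0.32  1.68  0.09  1.32 -1.76] F [-0.7  0.  -1.7] ref in case [-21.2 -55.5 329.3]
tool in case [[-0.99, 0.009, -0.137], [0.01, 1.0, -0.006], [0.137, -0.007, -0.99]]
 -20,-55,160,0 -> cm [-2.44  0.18 16.75]
 -12,-55,75,0 -> cm [-4.4   0.25 25.06]
```

Request:
apply_moves(targets=[[0,-0.6,0,4,0],[0,-1.2,0.1,8,0],[0,-1.8,0.1,12,0],[0,-2.2,0.2,15,0],[0,-2.4,0.2,16.7,0],[0,-2.4,0.2,16.7,0]])

```text
time: 17.85
position: [485.5, 36.5, 297.3]
eef_rot: [-0.001, 2.668, 0.0]
wrist_force: [0.5, 0.6, -0.9]
opening: 20.8
grasp_force: 60.1
```

```bash
python3 - <<'E'
from plant import get_state, read_camera
from h import *
s=get_state();c=read_camera("wrist");pickle.dump((s,c),open("w4.pkl","wb"));T=pose(s);M=np.load("M.npy")
for n,p in dict(hLowR=(-35,-13,72),hLowL=(-35,1,72),hUpR=(35,-13,72),lipFR=(-73,-146,53),lipFL=(-73,146,53),doorR=(-73,-95.6,46)).items(): print(n,proj(c,(M@[*p,1])[:3],T).round(0))
cv2.imwrite("pics/w4.png",c["color"][:,:,::-1])
E
python3 go.py -41 " -12,-55,75,0"
```

```text
hLowR [394. 245.]
hLowL [417. 244.]
hUpR [391. 351.]
lipFR [185. 184.]
lipFL [625. 181.]
doorR [264. 183.]
t 17.9 q [-0.12 -0.08  1.86  0.07  0.89 -1.73] F [-0.2 -0.5 -1.2] ref in case [-17.7 -56.2 162.6]
tool in case [[-0.991, 0.013, -0.134], [0.014, 1.0, -0.009], [0.134, -0.01, -0.991]]
 -12,-55,75,0 -> cm [-1.74  0.22  8.6 ]
```

View pics/w4.png

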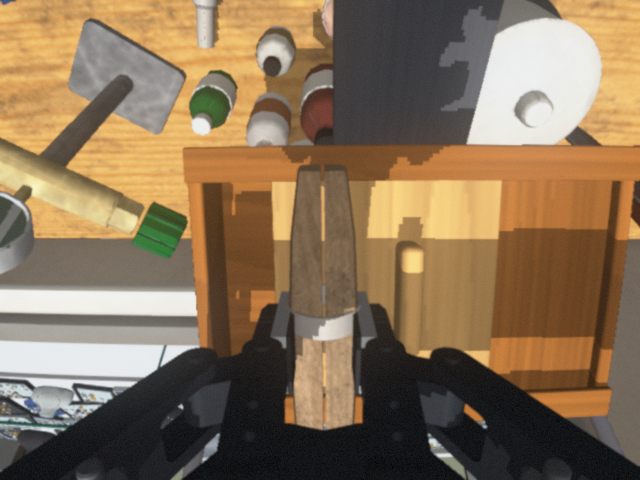

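Request:
apply_moves(targets=[[0,-0.6,0.1,3,0],[0,-1.2,0.2,6,0],[0,-1.7,0.2,8,0],[0,-1.7,0.2,8.6,0],[0,-1.7,0.2,8.6,0]])

```text
time: 18.32
position: [541.0, 37.3, 232.9]
eef_rot: [-0.003, 2.662, -0.003]
wrist_force: [-0.5, 0.0, -1.2]
opening: 20.7
grasp_force: 60.3
```

```bash
python3 go.py -41 " -12,42,75,0" " -12,46,75,0"
```

```text
t 18.32 q [-0.1   0.09  1.88  0.07  0.69 -1.72] F [-0.5  0.  -1.2] ref in case [-10.7 -56.   76.2]
tool in case [[-0.991, 0.012, -0.131], [0.013, 1.0, -0.01], [0.131, -0.012, -0.991]]
 -12,42,75,0 -> cm [0.24 9.8  0.04]
 -12,46,75,0 -> cm [ 0.25 10.2   0.03]
```

Request:
apply_moves(targets=[[0,0,1,0,0],[0,0,2.2,0,0],[0,0,3.6,0,0],[0,0,5,0,0],[0,0,6.5,0,0],[0,0,8,0,0],[0,0,9,0,0],[0,0,9.8,0,0]])

```text
time: 18.98
position: [540.0, 135.4, 233.9]
eef_rot: [-0.003, 2.661, -0.004]
wrist_force: [-1.8, -2.9, 0.4]
opening: 20.8
grasp_force: 63.1
```

Request:
apply_moves(targets=[[0,0,0.3,0,0],[0,0,0.3,0,0]])

```text
time: 19.15
position: [540.4, 138.4, 233.2]
eef_rot: [-0.004, 2.66, -0.004]
wrist_force: [0.0, -0.0, -0.8]
opening: 20.8
grasp_force: 61.0
```

```bash
python3 go.py -41 " -12,46,75,0"
```

```text
t 19.15 q [ 0.16  0.13  1.83 -0.12  0.71 -1.34] F [ 0.  -0.  -0.8] ref in case [-9.6 45.  75.8]
tool in case [[-0.992, 0.011, -0.129], [0.012, 1.0, -0.01], [0.129, -0.012, -0.992]]
 -12,46,75,0 -> cm [0.23 0.1  0.11]
```

Request:
apply_moves(targets=[[0,0,0.3,0,0],[0,0,0.6,0,0],[0,0,0.8,0,0],[0,0,0.8,0,0]])

```text
time: 19.48
position: [540.7, 139.2, 232.7]
eef_rot: [-0.002, 2.662, -0.02]
wrist_force: [-4.8, -34.9, 9.0]
opening: 20.5
grasp_force: 95.5
```

```bash
python3 - <<'E'
from plant import get_state, read_camera
from h import *
s=get_state();c=read_camera("wrist");t=read_camera("top");pickle.dump((s,c,t),open("w5.pkl","wb"))
q=np.zeros((480,800,3),np.uint8);q[:,:400]=c["color"][:,120:520];q[:,400:]=cv2.resize(t["color"][150:270,340:510],(400,282))[0:1].repeat(480,0)*0
q[:282,400:]=cv2.resize(t["color"][150:270,340:510],(400,282))
cv2.imwrite("pics/w5.png",q[:,:,::-1])
E
python3 go.py -41 " -12,46,75,0"
```

```text
t 19.58 q [ 0.17  0.14  1.83 -0.14  0.71 -1.32] F [ -4.  -33.4   9.5] ref in case [-9.6 46.3 75.2]
tool in case [[-0.991, 0.009, -0.132], [0.011, 1.0, -0.021], [0.131, -0.023, -0.991]]
 -12,46,75,0 -> cm [ 0.24 -0.03  0.05]
```

View pics/w5.png

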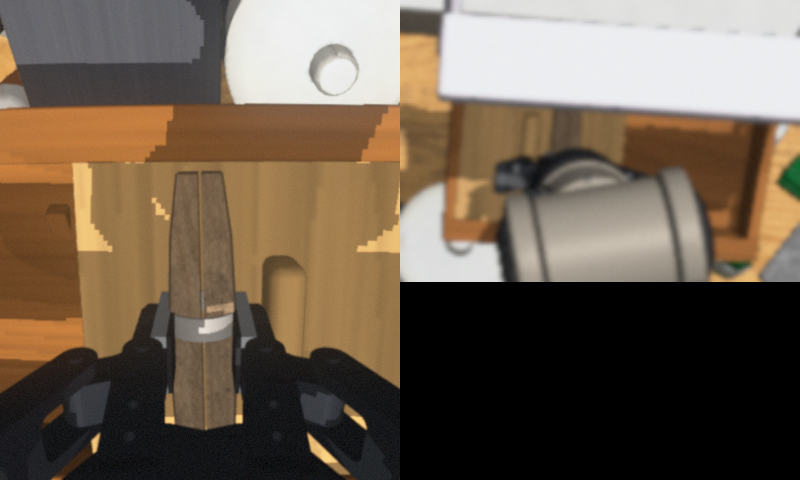

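Request:
apply_moves(targets=[[0,0,-1,0,0],[0,0,-3,-0.5,0],[0,0,-6,-0.5,0],[0,0,-9,-0.5,0],[0,0,-11.5,-0.5,0],[0,0,-12.3,-0.5,0],[0,0,-12.3,-0.5,0]], force=40)

```text
time: 20.17
position: [538.4, 20.2, 236.7]
eef_rot: [0.001, 2.662, -0.006]
wrist_force: [1.1, -0.2, -1.3]
opening: 21.0
grasp_force: 65.7
```

```bash
python3 go.py -41 " -3,-70,50,0" " -3,-70,26,0" " -3,-70,20,0"
```

```text
t 20.17 q [-0.14  0.08  1.88  0.09  0.71 -1.77] F [ 1.1 -0.2 -1.3] ref in case [-10.8 -72.9  81. ]
tool in case [[-0.991, 0.014, -0.131], [0.016, 1.0, -0.013], [0.131, -0.015, -0.991]]
 -3,-70,50,0 -> cm [-1.18  0.35  2.96]
 -3,-70,26,0 -> cm [-1.49  0.39  5.34]
 -3,-70,20,0 -> cm [-1.57  0.4   5.94]
```

Request:
apply_moves(targets=[[0,-0.6,0.2,1.5,0],[0,-1.2,0.35,3,0],[0,-1.35,0.4,4,0],[0,-1.5,0.4,5,0],[0,-1.5,0.4,5.4,0],[0,-1.5,0.4,5.4,0]])

```text
time: 20.67
position: [576.2, 27.3, 194.5]
eef_rot: [-0.005, 2.664, -0.004]
wrist_force: [-0.2, 0.8, -1.0]
opening: 20.8
grasp_force: 64.8
```

```bash
python3 go.py -41 " -3,-70,20,0"
```

```text
t 20.67 q [-0.12  0.2   1.86  0.09  0.61 -1.75] F [-0.2  0.8 -1. ] ref in case [ -3.9 -66.6  24.6]
tool in case [[-0.991, 0.01, -0.133], [0.011, 1.0, -0.01], [0.133, -0.012, -0.991]]
 -3,-70,20,0 -> cm [-0.15 -0.33  0.45]
```

Request:
apply_moves(targets=[[0,0,-0.2,0.2,0],[0,0,-0.3,0.4,0],[0,0,-0.3,0.6,0],[0,0,-0.3,0.6,0]])

```text
time: 21.0
position: [577.0, 26.7, 193.7]
eef_rot: [-0.007, 2.662, -0.001]
wrist_force: [-39.2, 12.7, 39.9]
opening: 20.6
grasp_force: 87.4
```

Request:
apply_moves(targets=[[0,0,0,-0.3,0],[0,0,0,-0.4,0],[0,0,0,-0.4,0]], force=30)

```text
time: 21.25
position: [577.3, 24.4, 194.5]
eef_rot: [-0.005, 2.662, -0.004]
wrist_force: [-13.1, 4.7, 15.4]
opening: 20.5
grasp_force: 71.4
```

Request:
apply_moves(targets=[[2.6,0,0,0,0],[3.2,0,0,0,0],[3.8,0,0,0,0],[4.4,0,0,0,0],[4.6,0,0,0,0],[4.6,0,0,0,0]])

```text
time: 21.75
position: [577.3, 23.6, 192.6]
eef_rot: [-0.004, 2.664, -0.005]
wrist_force: [-0.4, 0.4, -0.6]
opening: 46.0
grasp_force: 0.0
```

```bash
python3 go.py -41 " -3,-70,100,0"
```

```text
t 21.75 q [-0.12  0.2   1.86  0.1   0.6  -1.76] F [-0.4  0.4 -0.6] ref in case [ -4.2 -70.3  22.5]
tool in case [[-0.991, 0.011, -0.133], [0.012, 1.0, -0.011], [0.133, -0.012, -0.991]]
 -3,-70,100,0 -> cm [ 0.92 -0.06 -7.7 ]
```

Request:
apply_moves(targets=[[4.6,0.1,0,-1,0],[4.6,0.3,0,-3,0],[4.6,0.6,0,-6,0],[4.6,0.9,0,-9,0],[3,0.9,0,-11,0],[0,0.9,0,-11,0],[0,0.9,0,-11,0]])

```text
time: 22.33
position: [518.8, 23.9, 288.1]
eef_rot: [-0.004, 2.661, -0.006]
wrist_force: [0.7, -0.4, 0.1]
opening: 9.9
grasp_force: 0.0
```

```bash
python3 - <<'E'
from plant import get_state, read_camera
from h import *
s=get_state();c=read_camera("wrist");pickle.dump((s,c),open("w6.pkl","wb"));T=pose(s);M=np.load("M.npy")
cv2.imwrite("pics/w6.png",c["color"][:,:,::-1])
for n,p in dict(cLow=(-65,-70,15),cHigh=(59,-70,15),wallR=(-73,-136,0),handle=(-35,75,72),hR=(-35,68,72)).items(): print(n,proj(c,(M@[*p,1])[:3],T).round(0))
E
python3 go.py -41 " -10,120,130,0"
```

```text
cLow [322. 160.]
cHigh [324. 334.]
wallR [229. 150.]
handle [587. 213.]
hR [575. 213.]
t 22.38 q [-0.14 -0.01  1.83  0.08  0.85 -1.76] F [-0.1 -0.3 -0.5] ref in case [  1.6 -69.  133.2]
tool in case [[-0.991, 0.01, -0.132], [0.012, 1.0, -0.011], [0.132, -0.013, -0.991]]
 -10,120,130,0 -> cm [ 1.33 18.89  0.26]
```

View pics/w6.png

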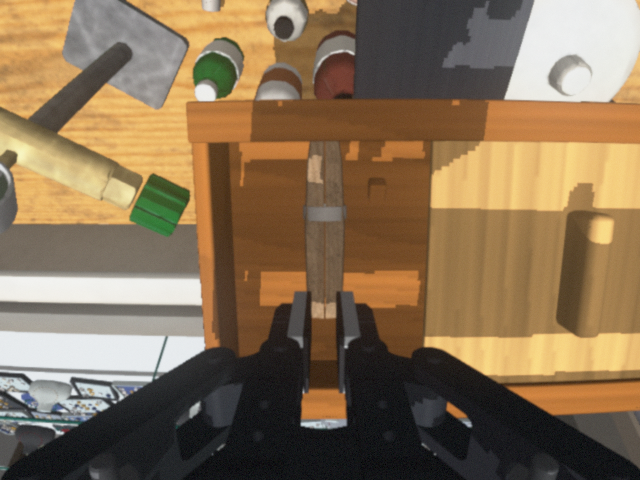

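Request:
apply_moves(targets=[[0,0.3,3.5,0,0],[0,0.6,7.5,0,0],[0,0.9,11.5,0,0],[0,1.2,15.5,0,0],[0,1.3,18.5,0,0],[0,1.3,18.9,0,0],[0,1.3,18.9,0,0]], force=60)

```text
time: 22.97
position: [506.1, 214.8, 277.6]
eef_rot: [-0.01, 2.667, -0.006]
wrist_force: [0.5, -0.2, -0.0]
opening: -0.2
grasp_force: 0.0
```

```bash
python3 go.py -41 " -10,120,66,0"
```

```text
t 22.97 q [ 0.37  0.1   1.74 -0.22  0.87 -1.11] F [ 0.5 -0.2 -0. ] ref in case [-10.9 122.  131. ]
tool in case [[-0.991, 0.006, -0.136], [0.008, 1.0, -0.01], [0.136, -0.011, -0.991]]
 -10,120,66,0 -> cm [-0.97 -0.13  6.43]
```

Request:
apply_moves(targets=[[0,-0.4,0,2.5,0],[0,-0.8,0,5,0],[0,-1,0,6,0],[0,-1,0,6.4,0],[0,-1,0,6.4,0]])

```text
time: 23.38
position: [542.9, 211.0, 227.9]
eef_rot: [-0.002, 2.668, -0.007]
wrist_force: [-18.0, -2.7, 13.4]
opening: -0.2
grasp_force: 10.6
```

Request:
apply_moves(targets=[[0,0,-0.5,0,0],[0,0,-1.2,0,0],[0,0,-1.9,0,0],[0,0,-2.6,0,0],[0,0,-3.3,0,0],[0,0,-4,0,0],[0,0,-4.7,0,0],[0,0,-5.4,0,0]])

```text
time: 24.05
position: [543.6, 157.6, 228.0]
eef_rot: [-0.003, 2.666, -0.005]
wrist_force: [-11.8, 2.0, 9.3]
opening: 0.2
grasp_force: 7.1
```

```bash
python3 go.py -41 " -10,-20,66,0"
```

```text
t 24.05 q [ 0.21  0.16  1.81 -0.15  0.71 -1.28] F [-11.8   2.    9.3] ref in case [-9.4 64.3 69.4]
tool in case [[-0.991, 0.012, -0.135], [0.013, 1.0, -0.011], [0.135, -0.013, -0.991]]
 -10,-20,66,0 -> cm [-0.1  -8.42  0.44]
```

Request:
apply_moves(targets=[[0,0,0,-0.5,0],[0,0,0,-1,0],[0,0,-0.5,-1,0],[0,0,-1.3,-1,0],[0,0,-2.2,-1,0],[0,0,-3.1,-1,0],[0,0,-4,-1,0],[0,0,-4.9,-1,0]])

```text
time: 24.72
position: [541.0, 109.4, 236.8]
eef_rot: [-0.004, 2.663, -0.004]
wrist_force: [2.5, 2.0, -1.1]
opening: -0.2
grasp_force: 1.3
```

```bash
python3 go.py -41 " -10,-20,75,0"
```

```text
t 24.72 q [ 0.09  0.11  1.84 -0.06  0.71 -1.45] F [ 2.5  2.  -1.1] ref in case [-7.3 16.  78.7]
tool in case [[-0.991, 0.011, -0.132], [0.012, 1.0, -0.011], [0.132, -0.012, -0.991]]
 -10,-20,75,0 -> cm [ 0.18 -3.6   0.44]
```

Request:
apply_moves(targets=[[0,0,-0.7,0,0],[0,0,-1.4,0,0],[0,0,-2,0,0],[0,0,-2.5,0,0],[0,0,-2.8,0,0],[0,0,-3.1,0,0],[0,0,-3.4,0,0],[0,0,-3.7,0,0]])

```text
time: 25.38
position: [540.8, 72.6, 237.0]
eef_rot: [-0.004, 2.664, -0.005]
wrist_force: [1.3, 2.0, -1.3]
opening: -0.0
grasp_force: 1.1
```

Request:
apply_moves(targets=[[0,0,-0.3,0,0],[0,0,-0.6,0,0],[0,0,-0.6,0,0]])

```text
time: 25.63
position: [540.8, 66.3, 237.1]
eef_rot: [-0.004, 2.664, -0.005]
wrist_force: [1.1, 0.2, -0.1]
opening: -0.0
grasp_force: 0.3
```

```bash
python3 go.py -41
```

```text
t 25.63 q [-0.02  0.09  1.86  0.01  0.71 -1.6 ] F [ 1.1  0.2 -0.1] ref in case [ -8.  -27.   79.4]
tool in case [[-0.991, 0.01, -0.133], [0.012, 1.0, -0.011], [0.133, -0.013, -0.991]]
```

Still sliding; ease on in small steps until the stop answers.

Request:
apply_moves(targets=[[0,0,-0.3,0,0],[0,0,-0.6,0,0],[0,0,-0.6,0,0]])

```text
time: 25.88
position: [540.7, 65.7, 237.2]
eef_rot: [-0.004, 2.663, 0.008]
wrist_force: [3.8, 31.4, -0.6]
opening: 0.1
grasp_force: 15.3
```

Request:
apply_moves(targets=[[0,0,-0.3,0,0],[0,0,-0.5,0,0],[0,0,-0.5,0,0]])

```text
time: 26.13
position: [540.6, 65.4, 237.3]
eef_rot: [-0.004, 2.663, 0.018]
wrist_force: [6.9, 55.5, -2.8]
opening: -0.1
grasp_force: 27.6
```

Request:
apply_moves(targets=[[0,0,0.6,0,0],[0,0,1.2,0,0],[0,0,2.5,0,0],[0,0,2.8,-3,0],[0,0.3,2.8,-7,0],[0,0.8,2.8,-11,0],[0,1,2.8,-13,0],[0,1,2.8,-13,0]])

```text
time: 26.8
position: [472.1, 83.8, 353.2]
eef_rot: [-0.004, 2.655, -0.006]
wrist_force: [0.4, 0.1, 0.6]
opening: 0.2
grasp_force: 0.0
```

Run:
```python
from plant import get_state, read_camera
from h import *
s=get_state();c=read_camera("wrist");pickle.dump((s,c),open("w7.pkl","wb"));T=pose(s);M=np.load("M.npy")
print(s["time"],s["position"],s["wrist_force"].round(1))
im=c["color"]; i=np.linalg.inv(M)
def onz(u,z):
    o,d=ray(c,u,T);o=i[:3,:3]@o+i[:3,3];d=i[:3,:3]@d;return o+d*(z-o[2])/d[2]
# sample along case y at x=-60 on z=46, print colour
for x,z in((-62,46),(-30,72)):
    print("row x",x)
    for y in range(-150,40,4):
        u=proj(c,(M@[x,y,z,1])[:3],T).round().astype(int)
        if 0<=u[0]<640 and 0<=u[1]<480: print(y,im[u[1],u[0]].tolist(),end=" ")
    print()
```

```text
26.8 [472.12447578  83.82904688 353.22178425] [0.4 0.1 0.6]
row x -62
-150 [238, 195, 114] -146 [207, 136, 73] -142 [219, 143, 73] -138 [155, 114, 70] -134 [233, 189, 116] -130 [241, 198, 123] -126 [232, 187, 115] -122 [235, 192, 120] -118 [227, 180, 112] -114 [239, 198, 122] -110 [234, 189, 119] -106 [226, 181, 112] -102 [241, 201, 125] -98 [240, 199, 122] -94 [237, 194, 118] -90 [235, 190, 115] -86 [243, 204, 126] -82 [236, 190, 118] -78 [231, 187, 115] -74 [229, 181, 114] -70 [243, 203, 127] -66 [243, 200, 123] -62 [245, 207, 129] -58 [241, 202, 125] -54 [248, 215, 131] -50 [244, 203, 123] -46 [243, 202, 125] -42 [238, 196, 121] -38 [236, 190, 114] -34 [233, 187, 115] -30 [247, 214, 133] -26 [245, 207, 126] -22 [245, 209, 128] -18 [242, 201, 125] -14 [242, 201, 123] -10 [238, 191, 118] -6 [228, 182, 114] -2 [229, 181, 112] 2 [235, 190, 117] 6 [236, 192, 120] 10 [238, 193, 117] 14 [236, 193, 120] 18 [187, 120, 63] 22 [185, 119, 59] 26 [172, 112, 57] 30 [176, 113, 59] 34 [176, 116, 61] 38 [178, 115, 58] 
row x -30
-150 [70, 121, 61] -146 [72, 129, 80] -142 [163, 135, 77] -138 [234, 185, 110] -134 [207, 135, 70] -130 [215, 140, 73] -126 [192, 152, 93] -122 [160, 124, 76] -118 [157, 124, 77] -114 [153, 119, 76] -110 [153, 119, 73] -106 [155, 121, 73] -102 [163, 126, 80] -98 [147, 115, 71] -94 [162, 128, 80] -90 [163, 127, 80] -86 [156, 123, 76] -82 [169, 131, 81] -78 [164, 126, 77] -74 [156, 121, 75] -70 [157, 119, 76] -66 [167, 128, 82] -62 [169, 130, 82] -58 [171, 134, 83] -54 [222, 173, 106] -50 [249, 219, 136] -46 [248, 218, 132] -42 [191, 147, 94] -38 [153, 119, 74] -34 [159, 124, 77] -30 [171, 132, 81] -26 [174, 132, 86] -22 [172, 134, 85] -18 [172, 132, 83] -14 [166, 129, 79] -10 [163, 124, 80] -6 [164, 128, 79] -2 [153, 118, 69] 2 [159, 121, 73] 6 [156, 120, 76] 10 [159, 122, 76] 14 [126, 88, 51] 18 [127, 83, 46] 22 [123, 80, 44] 26 [123, 80, 44] 30 [117, 75, 39] 34 [116, 74, 37] 38 [107, 70, 39]
```

```bash
python3 -c "
from plant import job_done;print(job_done())"
```

```text
the job is handed in; nothing more can be done
None
```

I handed the job in at 26.8 s of the allowed 64 s: the clamp lies released on the compartment floor, and the door is shut against the right-hand frame with the robot clear. No verdict came back, so this rests on my own camera and force checks.

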